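Lock the burn-in tray with its clevis pin

TASK

Push the adapter tray on the sloped stand sideways, fully home, so that the eye of its steel lug lines up with the holes of the clevis. Then take the long pin out of the grey block and put it from above through the upper ear, the lug's eye and the lower ear until its collar rests on the upper ear, and let it go. Leave the short pin in the block and do not push the other loose things about.

Things in the scene. Friction and masses are not known exactly. Their poses are not given: they have to be found in the camera images.
- station: fixed aluminium stand on a dark base plate 170 x 340 mm; origin on the table under the slope's middle; x up the slope (level part), y along the stand, z up. Its bed slopes 25 degrees, low side at -x (towards the robot). It carries the tray and, at y = -100 mm, the clevis. Clevis and stand are up to 170 mm high, the handle 190 mm; nothing within 40 mm of the clevis holes rises above the upper ear.
- clevis: steel clevis fixed on the stand: two ears 80 x 60 x 10 mm, 16 mm gap between, open to +y and -y, each with a 20 mm hole. Origin: centre of the hole in the upper ear's top face, 144 mm high. z: axis of the holes, up and out, 25 degrees off vertical towards the robot; x up the slope; y level along the stand. Lower ear's underside at z = -36 mm, free space below.
- tray (a joint): how far (m) the tray is out along the stand's +y: 0 = fully home at its stop, eye and clevis holes in line; at most 0.055. About 2 N of friction; stays where left. An aluminium plate 140 x 160 x 12 mm with two fixed black adapters and a handle; a steel lug 40 mm wide, 12 mm thick, with a 22 mm eye, reaches from its -y edge into the clevis gap.
- tray_handle (a point): middle of the top of the tray's black handle, a slab square to the slope: 60 mm along the slope (x), 14 mm thick (y), 50 mm high (z). Axes as the clevis. Free beside it: 39 mm to the nearer adapter (-y; adapter tops 22 mm below the handle's top), open on +y. The eye is 200 mm from it in -y.
- tray_eye (a point): centre of the eye in the tray's lug (mid thickness); moves with the tray; axes as the clevis. With the tray home it is 18 mm below the clevis origin along the holes' axis.
- block: fixed grey plastic block 170 x 60 x 45 mm (x, y, z), origin at the centre of its underside, with two upright 19 mm through holes 45 mm either side of its middle along its x; a pin stands in each, its tip on the table. Which pin is in which hole varies.
- long_pin: the pin to use, loose, standing head up: steel shaft 16 mm thick, 70 mm long with 12 mm tapered tip; collar 32 mm across, 6 mm thick; above it a round black knob 28 mm across, 50 mm tall; about 180 g. Origin: centre of the collar's underside, z towards the knob. In the block it stands 25 mm higher than the short pin: origin 70 mm, top 126 mm above the table.
- long_pin_tip (a point): end of the long pin's tip, 70 mm below its origin along its axis.
- short_pin: bystander like the long pin, but its shaft is only 45 mm long: its collar lies on the block and its top is 101 mm above the table. Origin: centre of the collar's underside. It stays in the block.
- adapter_a: loose black power adapter 100 x 50 x 32 mm lying on the table, bystander; origin at the centre of its underside.
- adapter_b: second such adapter, bystander.
- meter: loose grey handheld meter 160 x 80 x 42 mm lying on the table, bystander; origin at the centre of its underside.
- driver: loose screwdriver 190 mm long lying on the table, bystander.
- carton: loose cardboard box 90 x 140 x 60 mm, bystander; origin at the centre of its underside.
- tape: loose clear tape ring 90 mm across, 24 mm high, bystander; origin at the centre of its underside.
There are look-alikes about, which are no part of the job. What is shaped like the long_pin but orange is not meant.

How it is judged:
By the outcome, as a careful person would: the job done as asked, in the order asked, and still so for the second after the job is handed in, with the robot touching nothing.
It also fails if it takes over 58 s, if anything falls off the work surface, if the arm or the gripper's body presses on something with over 40 N, if the wrist force passes 120 N, or if a joint passes its speed limit or range.

ROBOT

A 7-joint arm with a two-finger parallel gripper is mounted at the origin on the work surface. World frame = base frame: x ahead of the robot, y to its left, z up, the work surface at z = 0. Lengths are in mm, angles in degrees, forces in N, time in s.
With the tool pointing down it reaches from about 350 to 900 mm from the base axis. Payload 7.2 kg.
Tool frame: the origin (TCP) lies between the finger pads; the fingertips stand 11 mm ahead of it and the grasp point (between the pads) lies 8 mm behind it (ctrl.nose_length is the distance from the TCP to the fingertips, in mm); z points along the fingers, y is the line along which they close (so a half turn about z gives the same grasp; the last joint's range is limited). The gripper opens to 85 mm and grips with 20 to 120 N. Pads are 22 mm wide; open, the fingers measure 114 mm over their backs; the gripper's body (76 mm by 85 mm) begins 54 mm behind the grasp point. The pads swing forward as they close: fully open they stand 13 mm farther back than shut.
Start: joints at [-68.595, 23.554, -0.728, 91.456, 0.321, 64.991, -4.71], TCP at [267.239, 564.988, 242.297] pointing down, gripper open.
Joint ranges: [-169.25, 169.25], [-16.82, 113.86], [-84.01, 82.57], [7.8, 145.47], [-59.2, 239.2], [7.22, 106.19], [-163.78, 163.78]. Speed limits (degrees/s): [136.94, 136.94, 172.46, 172.46, 180, 180, 180].

INTERFACE

Orientations are given as a 3x3 rotation matrix whose columns are the frame's x, y, z axes.
In Python, from workcell import ctrl gives the robot as it stands.
- The arm moves only by the tool move_arm, never from a script. Its argument "moves" is a list of rows, each an object of numbers: "dx", "dy", "dz": the shift along the tool's x, y, z in mm; "ax", "ay", "az": the turn, a rotation vector about the tool's x, y, z in rad. A call has exactly 8 rows; each row is the pose to reach, as a shift and turn from the pose commanded when the call began, along the tool's axes at that moment; what a row does not reach only later rows make up. A row lasts 1/12 s, in which the tool goes at most 41.7 mm and 7.16 degrees, less where a joint would pass 70% of its speed; a pose out of reach is approached as far as the arm can. A call with a gripper value outside its range is refused whole. "grip" is the closure, from -1 (fully open) to 1 (shut), so that 0 is half open, set as the call begins (left out, the last holds). The fingers move at their own pace and stop on an object; "grip_force" is the grip in N (left out, the last holds). Time passes only in rows, so rows that repeat a pose let the fingers close, or fill a call up. It gives the time, the measured TCP pose, the force, the opening and the grip force at its end, in the units of the state.
- ctrl.sense(): the state, without advancing time (a new reading comes with each control period).
- ctrl.read_camera(name): name is "scene" or "top" or "wrist"; returns a dict with "image" (420x560x3 uint8, blue, green, red), "vfov" (degrees; the focal length in pixels is half the picture's height over the tangent of half this angle, whatever the lens; pixels are square), "cx", "cy" (the principal point, pixels), "R" (3x3) and "t" (3): a world point X has camera coordinates R X + t. Camera axes: x right, y down, z forward; pixel columns grow to the right and rows downward; lengths in mm; the calibration is good to about 2 mm. A picture is of the moment at which its call begins. There is no depth.
- ctrl.job_done(): hands the job in; it is judged then, once.
Trained networks look in a picture, given as the dict that the camera call returned (one of the last four; its "shot" number tells which), for a name from the list of things; names that differ only in an ending like _2 or _b are one class to them, and where a whole thing is asked for, a point or a joint stands for the part that bears it (a point fixed in the world has none). Each returns a list of dicts, best first, with "confidence" (0 to 1); they miss things now and then, are a little off and sometimes report something else, mostly with a low value. They report only what shows in the picture. A call takes as long as a camera call. They do not tell look-alikes from the thing itself.
- ctrl.look_for(picture, name): "position" ([x, y, z] in mm, in world coordinates, good to about 4 mm: the middle of the surface that is visible of it).
- ctrl.silhouettes(picture, name): "region" (420x560 bool, what is visible of it).
The state is a dict: "time": time; "q": joint angles; "joint_vel": joint speeds; "effort": joint torques, N m; "ee_pos": TCP position; "tool_rot": TCP orientation; "ft_force": force on the tool from outside, world axes, zero at the start; "torque": the same for the moment, N m; "grip_width": finger opening in mm; "finger_force": force on a finger pad.
Only numpy, scipy, OpenCV 4.12 (cv2) and the standard library are available. Lean on these libraries where they do the work, as an engineer would, in place of code of your own. Each camera call takes 0.05 s, during which the arm holds its last target. There are 200 camera calls.

## Working session

There is one attempt and no reset: what is moved stays moved. The work goes in short steps, Python scripts to look and compute and a tool call to move; the robot and the scene stay as the last step left them, time stands still between calls to the robot, and variables do not carry over. Pictures are saved under pics/ and viewed, at most 10 in all, crops included, and the job is handed in when it is done.

Besides the shell and the picture viewer there is one more tool, called after "Call:" as name([rows], argument=value, ...), one row to a line, values as JSON. move_arm: Moves the arm, as the interface text tells. Its arguments: {"type":"object","properties":{"moves":{"type":"array"},"grip":{"type":"number"},"grip_force":{"type":"number"}},"required":["moves"]}

```bash
mkdir -p pics; ls; cat > h.py <<'E'
import numpy as np, cv2
from workcell import ctrl
def f(p): return p["image"].shape[0]/2/np.tan(np.radians(p["vfov"])/2)
def proj(p,X):
    c=np.array(p["R"])@np.array(X,float)+np.array(p["t"]); return f(p)*c[0]/c[2]+p["cx"], f(p)*c[1]/c[2]+p["cy"]
def ray(p,u,v):
    R=np.array(p["R"]);o=-R.T@np.array(p["t"]);d=R.T@np.array([(u-p["cx"])/f(p),(v-p["cy"])/f(p),1]);return o,d/np.linalg.norm(d)
def atz(p,u,v,z):
    o,d=ray(p,u,v);return o+d*(z-o[2])/d[2]
def tri(obs):
    A=np.zeros((3,3));b=np.zeros(3)
    for p,u,v in obs:
        o,d=ray(p,u,v);M=np.eye(3)-np.outer(d,d);A+=M;b+=M@o
    return np.linalg.solve(A,b)
E
python3 - <<'E'
from h import *
np.set_printoptions(precision=1,suppress=True)
P={n:ctrl.read_camera(n) for n in("scene","top")}
for n,p in P.items():
    print(n,p["vfov"],-np.array(p["R"]).T@p["t"],[k for k in p])
    for k in("clevis","tray_handle","tray_eye","block","long_pin","short_pin","station"):
        print(k,[(np.array(d["position"]),round(d["confidence"],2),np.array(proj(p,d["position"]))) for d in ctrl.look_for(p,k)[:4]])
cv2.imwrite("pics/a.png",cv2.resize(P["scene"]["image"],(800,600)))
cv2.imwrite("pics/b.png",cv2.resize(P["top"]["image"],(800,600)))
E
```

```text
pics
scene 47.27949056287596 [1347.2 -661.1  863.4] ['image', 'vfov', 'cx', 'cy', 'R', 't', 'shot']
clevis [(array([ 668.5, -105.9,  149.3]), 0.95, array([280.3, 238.2]))]
tray_handle [(array([660.4,  61.5, 157.5]), 0.7, array([329.9, 208.1]))]
tray_eye [(array([663.2,  59.7, 158.5]), 0.95, array([330.1, 208.6])), (array([639.6, 432.8,  29.2]), 0.16, array([409.2, 195.7]))]
block [(array([ 523.5, -325.6,   45.5]), 0.68, array([172.4, 277. ]))]
long_pin [(array([ 332. , -286.4,   82.6]), 0.87, array([149.2, 221.5])), (array([ 435.4, -306.1,   97.8]), 0.82, array([159.8, 239.1])), (array([ 394.5, -435.4,   89.2]), 0.77, array([104.4, 254.3])), (array([ 336.5, -354.4,   89.2]), 0.61, array([125.7, 230. ]))]
short_pin [(array([ 522.4, -327.3,   79.7]), 0.51, array([169.8, 266.6]))]
station [(array([690.1,  11.7, 123.9]), 0.81, array([322.7, 231.9])), (array([ 438.2, -305.6,   96.5]), 0.59, array([160.6, 240. ])), (array([ 553. , -500.7,   39.3]), 0.16, array([108.6, 320.5]))]
top 52.235764297694544 [ 238.8  -13.3 1489.9] ['image', 'vfov', 'cx', 'cy', 'R', 't', 'shot']
clevis [(array([640.2, -88.2, 149.4]), 0.82, array([303.7, 176.8]))]
tray_handle [(array([634.2,  77.4, 147.1]), 0.67, array([252.9, 179.2]))]
tray_eye [(array([632.6,  75.6, 147. ]), 0.91, array([253.4, 179.7])), (array([ 426.5, -294.7,  123.9]), 0.74, array([369.1, 242.4]))]
block [(array([625.7,  33.5, 131.4]), 0.71, array([266.5, 182.9])), (array([ 460.8, -308.4,   44.3]), 0.61, array([367.9, 235.6]))]
long_pin [(array([ 421.5, -294.8,  127.2]), 0.62, array([369.4, 243.8])), (array([ 328.8, -352.7,  123.8]), 0.54, array([389.2, 273. ])), (array([ 318.3, -280.1,  125. ]), 0.53, array([366.4, 276.5]))]
short_pin []
station [(array([626.3,  34. , 128.9]), 0.78, array([266.4, 183. ])), (array([633.4,  77.8, 147.1]), 0.5, array([252.8, 179.5]))]
```

View pics/a.png

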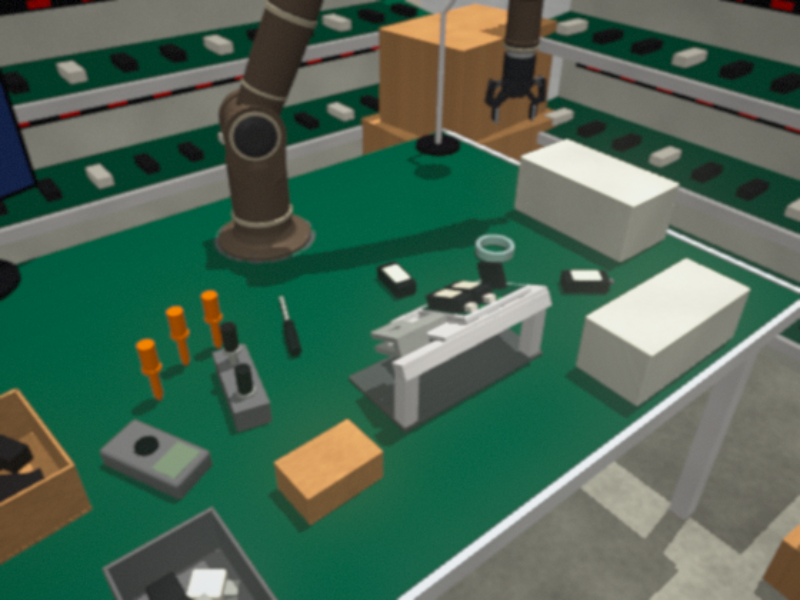

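View pics/b.png

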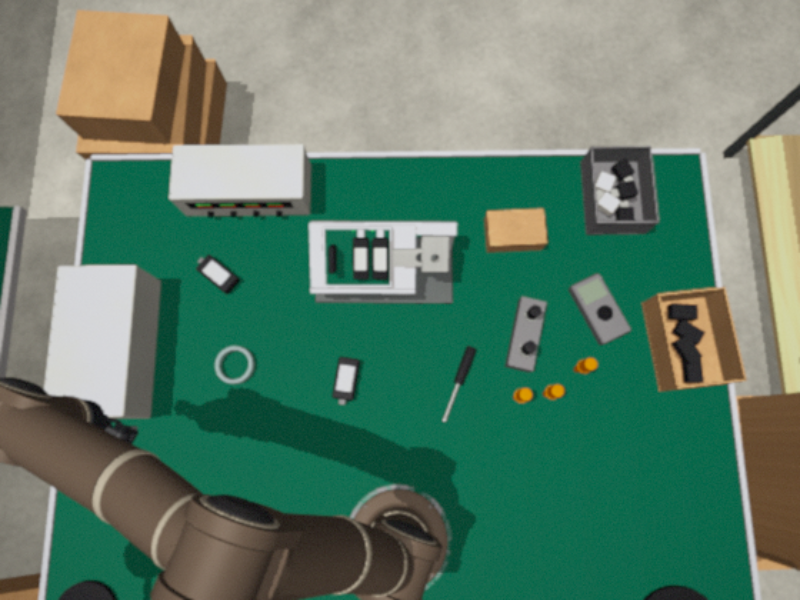

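The long-pin candidates, with pixels in the 560-wide scene picture:
- **Block pin nearer the robot, (160,239):** black knob, standing higher with its shaft showing. This fits the description, so I choose it.
- **Block pin farther away, (170,266):** collar lies on the block, so it is the short pin.
- **Three orange pins, (149,221), (126,230) and (104,254):** look-alikes, not meant.

The tray is on the stand with its handle near (330,208), and the clevis is near (280,238).

```bash
cat >> h.py <<'E'
from scipy.spatial.transform import Rotation as Ro
np.set_printoptions(precision=3,suppress=True)
def rel(p,R=None):
    s=ctrl.sense();T=np.array(s["tool_rot"]);d=T.T@(np.array(p,float)-s["ee_pos"])
    r=np.zeros(3) if R is None else Ro.from_matrix(T.T@np.array(R)).as_rotvec()
    print("rel d",d.round(1),"a",r.round(4))
def st():
    s=ctrl.sense();print(round(s["time"],2),np.array(s["ee_pos"]).round(1),np.array(s["tool_rot"]).round(3).tolist(),"F",np.array(s["ft_force"]).round(1),s["grip_width"],s["finger_force"])
E
python3 - <<'E'
from h import *
st()
# square-down: tool z down, y along world +-y or x
for R in ([[1,0,0],[0,-1,0],[0,0,-1]],[[-1,0,0],[0,1,0],[0,0,-1]],[[0,1,0],[1,0,0],[0,0,-1]],[[0,-1,0],[-1,0,0],[0,0,-1]]): rel([560,20,400],R)
p=ctrl.read_camera("wrist");R=np.array(p["R"]);T=np.array(ctrl.sense()["tool_rot"]);c=-R.T@p["t"]
print(p["vfov"],T.T@(c-ctrl.sense()["ee_pos"]),T.T@R.T)
p=ctrl.read_camera("scene");cv2.imwrite("pics/c.png",cv2.resize(p["image"][200:310,110:220],(600,600),interpolation=cv2.INTER_CUBIC))
E
```

```text
0.8 [267.2 565.  242.3] [[-0.904, 0.428, 0.0], [0.428, 0.904, 0.0], [-0.0, 0.0, -1.0]] F [ 0.  -0.  -0.3] 85.50800747032467 0.0
rel d [-497.7 -367.5 -157.7] a [ 0.  -0.   2.7]
rel d [-497.7 -367.5 -157.7] a [ 0.     0.    -0.442]
rel d [-497.7 -367.5 -157.7] a [ 0.    -0.     1.129]
rel d [-497.7 -367.5 -157.7] a [ 0.     0.    -2.013]
58.33795292116714 [  79.315    0.778 -131.576] [[ 0.001 -0.951 -0.309]
 [ 1.     0.     0.001]
 [-0.001 -0.309  0.951]]
```

View pics/c.png

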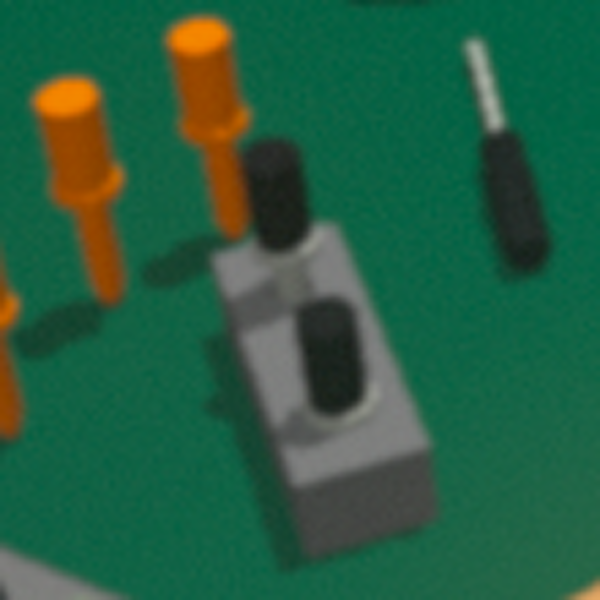

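The crop shows the far, robot-side black pin at about (275,195) standing raised with its bare shaft visible, so it is the long one. The near black pin at about (335,355) sits with its collar on the block.

Call:
move_arm([
  {"dx": -25,"dy": -18,"dz": -20,"az": -0.06},
  {"dx": -55,"dy": -42,"dz": -40,"az": -0.12},
  {"dx": -87,"dy": -66,"dz": -60,"az": -0.18},
  {"dx": -117,"dy": -88,"dz": -80,"az": -0.24},
  {"dx": -148,"dy": -110,"dz": -100,"az": -0.3},
  {"dx": -179,"dy": -133,"dz": -115,"az": -0.36},
  {"dx": -210,"dy": -156,"dz": -130,"az": -0.42},
  {"dx": -242,"dy": -180,"dz": -140,"az": -0.442},
])

```text
schema error: expected keys dx, dy, dz, ax, ay, az
```

```bash
python3 - <<'E'
from h import *
st();rel([545,0,400],[[-1,0,0],[0,1,0],[0,0,-1]])
E
```

```text
0.9 [267.2 565.  242.3] [[-0.904, 0.428, -0.0], [0.428, 0.904, 0.0], [0.0, 0.0, -1.0]] F [ 0.3 -0.  -0.4] 85.65979622544506 0.0
rel d [-492.7 -392.  -157.7] a [ 0.    -0.    -0.442]
```

Call:
move_arm([
  {"dx": -25,"dy": -18,"dz": -20,"ax": 0,"ay": 0,"az": -0.06},
  {"dx": -55,"dy": -42,"dz": -40,"ax": 0,"ay": 0,"az": -0.12},
  {"dx": -87,"dy": -66,"dz": -60,"ax": 0,"ay": 0,"az": -0.18},
  {"dx": -117,"dy": -90,"dz": -80,"ax": 0,"ay": 0,"az": -0.24},
  {"dx": -148,"dy": -114,"dz": -100,"ax": 0,"ay": 0,"az": -0.3},
  {"dx": -179,"dy": -138,"dz": -115,"ax": 0,"ay": 0,"az": -0.36},
  {"dx": -210,"dy": -163,"dz": -130,"ax": 0,"ay": 0,"az": -0.42},
  {"dx": -242,"dy": -188,"dz": -140,"ax": 0,"ay": 0,"az": -0.442},
])

```text
time: 1.57
ee_pos: [401.9, 298.6, 381.4]
tool_rot: [[-1.0, -0.004, 0.001], [-0.004, 1.0, 0.002], [-0.001, 0.002, -1.0]]
ft_force: [1.4, 0.7, -0.6]
grip_width: 85.1
finger_force: 0.0
```

```bash
python3 - <<'E'
from h import *
st();rel([545,0,400],[[-1,0,0],[0,1,0],[0,0,-1]])
E
```

```text
1.57 [401.9 298.6 381.4] [[-1.0, -0.004, 0.001], [-0.004, 1.0, 0.002], [-0.001, 0.002, -1.0]] F [ 1.4  0.7 -0.6] 85.13404565158086 0.0
rel d [-141.9 -299.2  -18.9] a [0.002 0.001 0.004]
```

Call:
move_arm([
  {"dx": -18,"dy": -37,"dz": -3,"ax": 0,"ay": 0,"az": 0},
  {"dx": -36,"dy": -74,"dz": -6,"ax": 0,"ay": 0,"az": 0},
  {"dx": -54,"dy": -111,"dz": -9,"ax": 0,"ay": 0,"az": 0},
  {"dx": -72,"dy": -148,"dz": -12,"ax": 0,"ay": 0,"az": 0},
  {"dx": -90,"dy": -185,"dz": -15,"ax": 0,"ay": 0,"az": 0},
  {"dx": -108,"dy": -222,"dz": -18,"ax": 0,"ay": 0,"az": 0},
  {"dx": -126,"dy": -259,"dz": -19,"ax": 0,"ay": 0,"az": 0},
  {"dx": -142,"dy": -290,"dz": -19,"ax": 0,"ay": 0,"az": 0},
], grip=1)

```text
time: 2.23
ee_pos: [544.1, 7.0, 399.5]
tool_rot: [[-1.0, 0.001, 0.002], [0.001, 1.0, -0.0], [-0.002, -0.0, -1.0]]
ft_force: [0.5, 0.4, -0.6]
grip_width: -0.1
finger_force: 0.0
```

```bash
python3 - <<'E'
from h import *
st()
p=ctrl.read_camera("wrist")
for k in("clevis","tray_handle","tray_eye","station"):
    print(k,[(np.array(d["position"]),round(d["confidence"],2),np.array(proj(p,d["position"]))) for d in ctrl.look_for(p,k)[:3]])
cv2.imwrite("pics/d.png",cv2.resize(p["image"],(800,600)))
np.savez("pd.npz",**{k:v for k,v in p.items()})
E
```

```text
2.23 [544.1   7.  399.5] [[-1.0, 0.001, 0.002], [0.001, 1.0, -0.0], [-0.002, -0.0, -1.0]] F [ 0.5  0.4 -0.6] -0.07038607029732924 0.0
clevis [(array([640.5, -88.6, 147.8]), 0.77, array([193.824, 249.674]))]
tray_handle [(array([630.4,  84.3, 148.5]), 0.81, array([349.796, 241.381]))]
tray_eye [(array([631. ,  77.9, 144.7]), 0.93, array([343.417, 240.523]))]
station [(array([628.1,  45.6, 133.7]), 0.55, array([313.638, 234.374]))]
```

View pics/d.png

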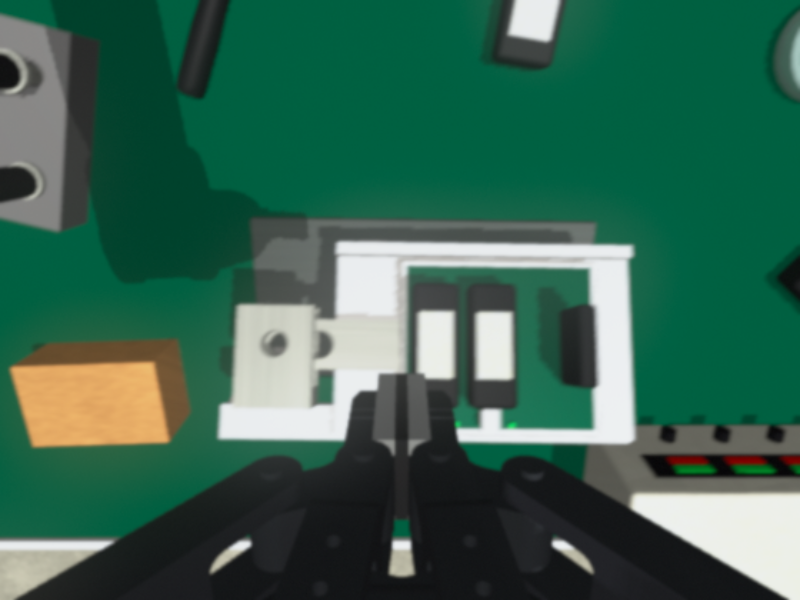

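The wrist view (800-wide) shows the clevis hole at (275,343), the lug's eye half out of the clevis at (322,343), and the handle at about (562–597, 305–388). The stand's edges are nearly parallel to world y.

```bash
python3 - <<'E'
from h import *
p=dict(np.load("pd.npz"))
s=0.7
C=atz(p,275*s,343*s,144);print("C",C)
n=np.array([-np.sin(np.radians(25)),0,np.cos(np.radians(25))])
o,d=ray(p,322*s,343*s)
# eye's top face plane: 12 below C along n
t=((C-12*n-o)@n)/(d@n);print("eye top",o+d*t, o+d*t-(C-12*n))
for u in(562,575,597):
    for z in(190,175,140): print(u,z,atz(p,u*s,345*s,z))
for y in (20,50):
    X=C-18*n+np.array([0,y+200,0]);print([np.array(proj(p,X+n*h))/s for h in(0,20,50,70)])
E
```

```text
C [630.581 -90.186 144.   ]
eye top [635.347 -55.28  132.982] [-0.306 34.905 -0.143]
562 190 [612.618 118.901 190.   ]
562 175 [619.118 123.79  175.   ]
562 140 [634.286 135.197 140.   ]
575 190 [612.629 127.855 190.   ]
575 175 [619.13  133.138 175.   ]
575 140 [634.299 145.464 140.   ]
597 190 [612.648 143.009 190.   ]
597 175 [619.149 148.959 175.   ]
597 140 [634.321 162.841 140.   ]
[array([550.615, 343.389]), array([557.75 , 342.595]), array([569.823, 341.251]), array([578.959, 340.235])]
[array([587.482, 343.346]), array([596.371, 342.55 ]), array([611.411, 341.204]), array([622.791, 340.185])]
```

Call:
move_arm([
  {"dx": -12,"dy": 38,"dz": 8,"ax": 0,"ay": 0,"az": 0},
  {"dx": -25,"dy": 75,"dz": 18,"ax": 0,"ay": 0,"az": 0},
  {"dx": -38,"dy": 110,"dz": 36,"ax": 0,"ay": 0,"az": 0},
  {"dx": -51,"dy": 140,"dz": 60,"ax": 0,"ay": 0,"az": 0},
  {"dx": -64,"dy": 166,"dz": 88,"ax": 0,"ay": 0,"az": 0},
  {"dx": -76,"dy": 185,"dz": 120,"ax": 0,"ay": 0,"az": 0},
  {"dx": -76,"dy": 188,"dz": 155,"ax": 0,"ay": 0,"az": 0},
  {"dx": -76,"dy": 188,"dz": 180,"ax": 0,"ay": 0,"az": 0},
])

```text
time: 3.15
ee_pos: [617.1, 202.9, 215.0]
tool_rot: [[-1.0, -0.007, -0.004], [-0.007, 1.0, 0.0], [0.004, 0.001, -1.0]]
ft_force: [-0.5, -0.5, -0.4]
grip_width: -0.0
finger_force: 0.0
```

```bash
python3 - <<'E'
from h import *
st();p=ctrl.read_camera("wrist");cv2.imwrite("pics/e.png",cv2.resize(p["image"],(800,600)))
st()
for k in ("tray_handle",):
    print(k,[(np.array(d["position"]),round(d["confidence"],2)) for d in ctrl.look_for(p,k)[:3]])
E
```

```text
3.15 [617.1 202.9 215. ] [[-1.0, -0.007, -0.004], [-0.007, 1.0, 0.0], [0.004, 0.001, -1.0]] F [-0.5 -0.5 -0.4] -0.03571332170061922 0.0
3.2 [615.  200.9 210.4] [[-1.0, -0.005, -0.01], [-0.005, 1.0, -0.003], [0.01, -0.003, -1.0]] F [-1.9 -1.5 -3.7] -0.24156360149039502 0.0
tray_handle [(array([623.4,  98.7, 150.6]), 0.89)]
```

View pics/e.png

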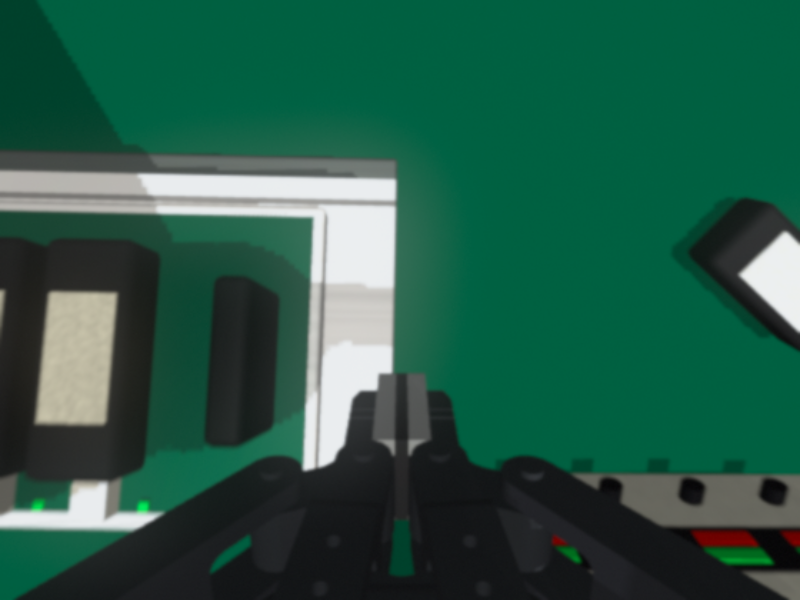

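The wrist view shows the closed fingers off the +y side of the handle. The handle's top is at about (228,360) and the way between is free.

Call:
move_arm([
  {"dx": 0,"dy": 0,"dz": 22,"ax": 0,"ay": 0,"az": 0},
  {"dx": 0,"dy": -5,"dz": 42,"ax": 0,"ay": 0,"az": 0},
  {"dx": 0,"dy": -15,"dz": 42,"ax": 0,"ay": 0,"az": 0},
  {"dx": 0,"dy": -23,"dz": 42,"ax": 0,"ay": 0,"az": 0},
  {"dx": 0,"dy": -31,"dz": 42,"ax": 0,"ay": 0,"az": 0},
  {"dx": 0,"dy": -39,"dz": 42,"ax": 0,"ay": 0,"az": 0},
  {"dx": 0,"dy": -47,"dz": 42,"ax": 0,"ay": 0,"az": 0},
  {"dx": 0,"dy": -54,"dz": 42,"ax": 0,"ay": 0,"az": 0},
])

```text
time: 3.92
ee_pos: [620.1, 143.9, 178.4]
tool_rot: [[-1.0, -0.0, 0.002], [-0.0, 1.0, 0.002], [-0.002, 0.002, -1.0]]
ft_force: [-0.2, 2.0, 2.0]
grip_width: 0.0
finger_force: 1.4
```

Call:
move_arm([
  {"dx": 0,"dy": -3,"dz": 0,"ax": 0,"ay": 0,"az": 0},
  {"dx": 0,"dy": -6,"dz": 0,"ax": 0,"ay": 0,"az": 0},
  {"dx": 0,"dy": -8,"dz": 0,"ax": 0,"ay": 0,"az": 0},
  {"dx": 0,"dy": -10,"dz": 0,"ax": 0,"ay": 0,"az": 0},
  {"dx": 0,"dy": -11,"dz": 0,"ax": 0,"ay": 0,"az": 0},
  {"dx": 0,"dy": -12,"dz": 0,"ax": 0,"ay": 0,"az": 0},
  {"dx": 0,"dy": -12,"dz": 0,"ax": 0,"ay": 0,"az": 0},
  {"dx": 0,"dy": -12,"dz": 0,"ax": 0,"ay": 0,"az": 0},
])

```text
time: 4.58
ee_pos: [619.3, 132.1, 176.5]
tool_rot: [[-1.0, -0.0, -0.0], [-0.0, 1.0, -0.0], [0.0, -0.0, -1.0]]
ft_force: [-0.1, 0.4, 1.2]
grip_width: -0.2
finger_force: 0.6
```

Call:
move_arm([
  {"dx": 0,"dy": -2,"dz": 0,"ax": 0,"ay": 0,"az": 0},
  {"dx": 0,"dy": -3,"dz": 0,"ax": 0,"ay": 0,"az": 0},
  {"dx": 0,"dy": -4,"dz": 0,"ax": 0,"ay": 0,"az": 0},
  {"dx": 0,"dy": -5,"dz": 0,"ax": 0,"ay": 0,"az": 0},
  {"dx": 0,"dy": -6,"dz": 0,"ax": 0,"ay": 0,"az": 0},
  {"dx": 0,"dy": -7,"dz": 0,"ax": 0,"ay": 0,"az": 0},
  {"dx": 0,"dy": -8,"dz": 0,"ax": 0,"ay": 0,"az": 0},
  {"dx": 0,"dy": -8,"dz": 0,"ax": 0,"ay": 0,"az": 0},
])

```text
time: 5.25
ee_pos: [619.2, 129.3, 176.7]
tool_rot: [[-1.0, -0.004, 0.001], [-0.004, 1.0, 0.006], [-0.001, 0.006, -1.0]]
ft_force: [1.3, 13.4, -0.7]
grip_width: 0.1
finger_force: 6.6
```

The contact force reached 13 N with the tray stopped, so it is against its stop. Next I back off and go to the block.

Call:
move_arm([
  {"dx": 0,"dy": 12,"dz": 0,"ax": 0,"ay": 0,"az": 0},
  {"dx": 0,"dy": 24,"dz": -20,"ax": 0,"ay": 0,"az": 0},
  {"dx": 0,"dy": 22,"dz": -60,"ax": 0,"ay": 0,"az": 0},
  {"dx": 15,"dy": -5,"dz": -90,"ax": 0,"ay": 0,"az": 0},
  {"dx": 30,"dy": -40,"dz": -110,"ax": 0,"ay": 0,"az": 0},
  {"dx": 47,"dy": -76,"dz": -120,"ax": 0,"ay": 0,"az": 0},
  {"dx": 64,"dy": -113,"dz": -120,"ax": 0,"ay": 0,"az": 0},
  {"dx": 80,"dy": -150,"dz": -120,"ax": 0,"ay": 0,"az": 0},
])

```text
time: 5.92
ee_pos: [538.4, -28.1, 297.6]
tool_rot: [[-1.0, 0.0, 0.001], [0.0, 1.0, -0.001], [-0.001, -0.001, -1.0]]
ft_force: [1.4, -0.3, -0.3]
grip_width: 0.0
finger_force: 0.0
```

Call:
move_arm([
  {"dx": 15,"dy": -34,"dz": 0,"ax": 0,"ay": 0,"az": 0},
  {"dx": 30,"dy": -68,"dz": 0,"ax": 0,"ay": 0,"az": 0},
  {"dx": 46,"dy": -103,"dz": 0,"ax": 0,"ay": 0,"az": 0},
  {"dx": 62,"dy": -138,"dz": 0,"ax": 0,"ay": 0,"az": 0},
  {"dx": 77,"dy": -173,"dz": 2,"ax": 0,"ay": 0,"az": 0},
  {"dx": 92,"dy": -208,"dz": 4,"ax": 0,"ay": 0,"az": 0},
  {"dx": 107,"dy": -240,"dz": 6,"ax": 0,"ay": 0,"az": 0},
  {"dx": 119,"dy": -266,"dz": 8,"ax": 0,"ay": 0,"az": 0},
], grip=-1)

```text
time: 6.58
ee_pos: [417.9, -294.9, 288.7]
tool_rot: [[-1.0, 0.003, -0.001], [0.003, 1.0, -0.001], [0.001, -0.001, -1.0]]
ft_force: [-0.3, 0.5, 0.2]
grip_width: 85.1
finger_force: 0.0
```

```bash
python3 - <<'E'
from h import *
st();p=ctrl.read_camera("wrist");cv2.imwrite("pics/f.png",cv2.resize(p["image"],(800,600)));np.savez("pf.npz",**p)
st();t=ctrl.read_camera("top");s=ctrl.read_camera("scene")
for n,q in (("w",p),("t",t),("s",s)):
  for k in ("long_pin",):
    print(n,k,[(np.array(d["position"]),round(d["confidence"],2),np.array(proj(q,d["position"]))/.7) for d in ctrl.look_for(q,k)[:5]])
E
```

```text
6.58 [ 417.9 -294.9  288.7] [[-1.0, 0.003, -0.001], [0.003, 1.0, -0.001], [0.001, -0.001, -1.0]] F [-0.3  0.5  0.2] 85.14229844326415 0.0
6.63 [ 415.  -299.7  288.7] [[-1.0, 0.008, -0.002], [0.008, 1.0, -0.004], [0.002, -0.004, -1.0]] F [-3.4 -4.3  0.2] 85.21459580831375 0.0
w long_pin [(array([ 424.3, -304. ,  124.1]), 0.94, array([383.523, 277.133])), (array([ 324.6, -288.3,  126.2]), 0.94, array([411.652,  91.103])), (array([ 333.2, -352.8,  124.6]), 0.8, array([287.539, 109.222])), (array([ 389.5, -428.1,  118.6]), 0.58, array([162.715, 215.512]))]
t long_pin [(array([ 420.3, -296.4,  120.8]), 0.66, array([527.929, 349.247])), (array([ 512.2, -317.3,   98.9]), 0.21, array([532.947, 310.931]))]
s long_pin [(array([ 334.1, -351.9,   87.6]), 0.87, array([180.395, 328.139])), (array([ 331.6, -282.8,   84.5]), 0.84, array([214.708, 314.748])), (array([ 395.1, -432.7,   93.7]), 0.76, array([150.226, 360.858])), (array([ 439.3, -308.5,   96.7]), 0.51, array([228.18 , 343.756])), (array([659.5,  29.3, 153. ]), 0.4, array([457.362, 305.808]))]
```

View pics/f.png

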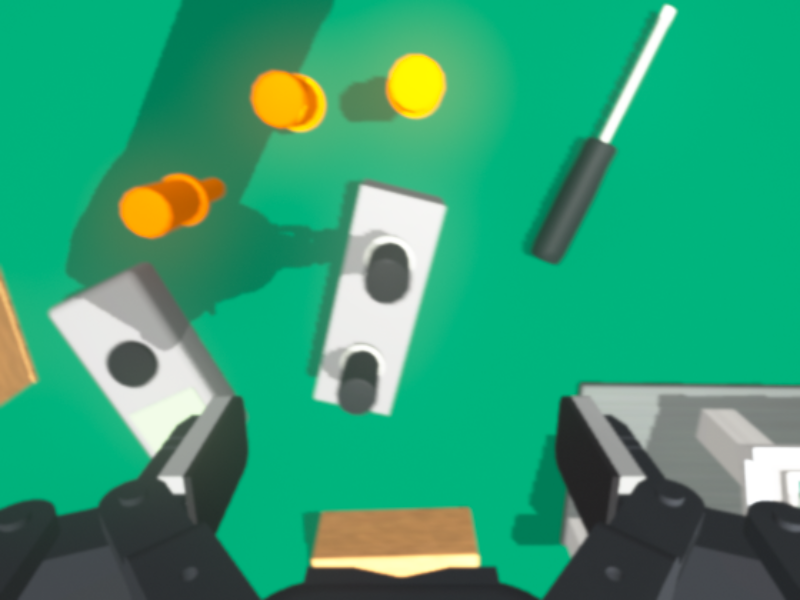

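The picture shows the long pin's knob top at (388,281) and its collar at about (388,250). The short pin is at (358,395). The orange pins are well clear of the finger line.

```bash
python3 - <<'E'
from h import *
p=dict(np.load("pf.npz"))
print(atz(p,388*.7,281*.7,126), atz(p,388*.7,253*.7,76))
T=atz(p,388*.7,281*.7,126)
print("collar pred",np.array(proj(p,[T[0],T[1],73]))/.7)
st();rel([T[0],T[1],100],[[-1,0,0],[0,1,0],[0,0,-1]])
E
```

```text
[ 426.056 -301.407  126.   ] [ 421.655 -302.497   76.   ]
collar pred [389.805 258.397]
6.88 [ 420.9 -290.9  288.5] [[-1.0, -0.001, -0.0], [-0.001, 1.0, 0.0], [0.0, 0.0, -1.0]] F [ 0.7 -0.6 -0. ] 85.38204395174262 0.0
rel d [ -5.3 -10.6 188.5] a [ 0.    -0.001  0.001]
```

Call:
move_arm([
  {"dx": -3.5,"dy": -9.5,"dz": 30,"ax": 0,"ay": 0,"az": 0},
  {"dx": -3.5,"dy": -9.5,"dz": 62,"ax": 0,"ay": 0,"az": 0},
  {"dx": -3.5,"dy": -9.5,"dz": 94,"ax": 0,"ay": 0,"az": 0},
  {"dx": -3.5,"dy": -9.5,"dz": 126,"ax": 0,"ay": 0,"az": 0},
  {"dx": -3.5,"dy": -9.5,"dz": 152,"ax": 0,"ay": 0,"az": 0},
  {"dx": -3.5,"dy": -9.5,"dz": 174,"ax": 0,"ay": 0,"az": 0},
  {"dx": -3.5,"dy": -9.5,"dz": 190,"ax": 0,"ay": 0,"az": 0},
  {"dx": -3.5,"dy": -9.5,"dz": 193,"ax": 0,"ay": 0,"az": 0},
])

```text
time: 7.55
ee_pos: [423.4, -298.9, 92.9]
tool_rot: [[-1.0, -0.003, -0.004], [-0.003, 1.0, 0.002], [0.004, 0.003, -1.0]]
ft_force: [0.9, -0.2, -0.6]
grip_width: 85.6
finger_force: 0.0
```

Call:
move_arm([
  {"dx": 0,"dy": 0,"dz": 0,"ax": 0,"ay": 0,"az": 0},
  {"dx": 0,"dy": 0,"dz": 0,"ax": 0,"ay": 0,"az": 0},
  {"dx": 0,"dy": 0,"dz": 0,"ax": 0,"ay": 0,"az": 0},
  {"dx": 0,"dy": 0,"dz": 0,"ax": 0,"ay": 0,"az": 0},
  {"dx": 0,"dy": 0,"dz": 0,"ax": 0,"ay": 0,"az": 0},
  {"dx": 0,"dy": 0,"dz": 0,"ax": 0,"ay": 0,"az": 0},
  {"dx": 0,"dy": 0,"dz": 0,"ax": 0,"ay": 0,"az": 0},
  {"dx": 0,"dy": 0,"dz": 0,"ax": 0,"ay": 0,"az": 0},
], grip=1, grip_force=60)

```text
time: 8.22
ee_pos: [424.7, -301.7, 96.8]
tool_rot: [[-1.0, -0.0, 0.002], [-0.0, 1.0, -0.001], [-0.002, -0.001, -1.0]]
ft_force: [-0.6, 0.7, 6.1]
grip_width: 26.9
finger_force: 58.5
```

```bash
python3 - <<'E'
from h import *
st();p=ctrl.read_camera("wrist");np.savez("pg.npz",**p);cv2.imwrite("pics/g.png",cv2.resize(p["image"],(800,600)))
E
```

```text
8.22 [ 424.7 -301.7   96.8] [[-1.0, -0.0, 0.002], [-0.0, 1.0, -0.001], [-0.002, -0.001, -1.0]] F [-0.6  0.7  6.1] 26.934029244024952 58.511179089546204
```

View pics/g.png

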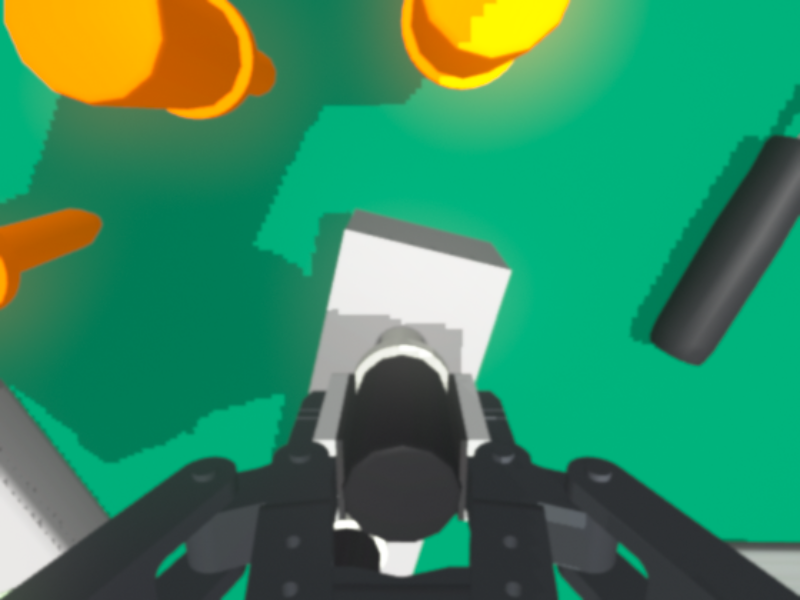

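The pin is held centred between the pads: knob top at (402,493), collar edge at (402,350).

```bash
python3 - <<'E'
from h import *
p=dict(np.load("pg.npz"));print(atz(p,402*.7,493*.7,126))
for x in(420,424,428):
  for y in(-302,): print(x,[np.array(proj(p,X))/.7 for X in([x,y,126],[x-14,y,126],[x-16,y,76],[x-16,y,70])])
n=np.array([-np.sin(np.radians(25)),0,np.cos(np.radians(25))])
C=np.array([630.6,-90,144]);Y=np.array([0,1,0]);Z=-n;X=np.cross(Y,Z)
rel(C+n*130,np.c_[X,Y,Z]);print(C+n*130)
E
```

```text
[ 426.317 -300.574  126.   ]
420 [array([395.67 , 469.427]), array([395.519, 414.34 ]), array([396.956, 322.406]), array([397.075, 315.53 ])]
424 [array([395.712, 484.441]), array([395.563, 430.497]), array([396.976, 334.645]), array([397.095, 327.409])]
428 [array([395.752, 499.152]), array([395.607, 446.314]), array([396.997, 346.699]), array([397.114, 339.114])]
rel d [-151.3  211.5 -164.8] a [-0.    -0.434  0.   ]
[575.66 -90.   261.82]
```

Call:
move_arm([
  {"dx": 0,"dy": 0,"dz": -15,"ax": 0,"ay": 0,"az": 0},
  {"dx": 0,"dy": 0,"dz": -40,"ax": 0,"ay": 0,"az": 0},
  {"dx": 0,"dy": 0,"dz": -70,"ax": 0,"ay": 0,"az": 0},
  {"dx": 0,"dy": 0,"dz": -100,"ax": 0,"ay": 0,"az": 0},
  {"dx": 0,"dy": 0,"dz": -130,"ax": 0,"ay": 0,"az": 0},
  {"dx": 0,"dy": 0,"dz": -160,"ax": 0,"ay": 0,"az": 0},
  {"dx": 0,"dy": 0,"dz": -190,"ax": 0,"ay": 0,"az": 0},
  {"dx": 0,"dy": 0,"dz": -210,"ax": 0,"ay": 0,"az": 0},
])

```text
time: 8.93
ee_pos: [424.0, -301.8, 308.8]
tool_rot: [[-1.0, 0.0, 0.003], [0.0, 1.0, -0.001], [-0.003, -0.001, -1.0]]
ft_force: [0.9, 0.7, -1.5]
grip_width: 26.6
finger_force: 59.7
```

Call:
move_arm([
  {"dx": -19,"dy": 26,"dz": 0,"ax": 0,"ay": -0.055,"az": 0},
  {"dx": -38,"dy": 53,"dz": 0,"ax": 0,"ay": -0.11,"az": 0},
  {"dx": -57,"dy": 80,"dz": 5,"ax": 0,"ay": -0.165,"az": 0},
  {"dx": -76,"dy": 107,"dz": 10,"ax": 0,"ay": -0.22,"az": 0},
  {"dx": -95,"dy": 134,"dz": 15,"ax": 0,"ay": -0.275,"az": 0},
  {"dx": -114,"dy": 161,"dz": 20,"ax": 0,"ay": -0.33,"az": 0},
  {"dx": -133,"dy": 188,"dz": 22,"ax": 0,"ay": -0.385,"az": 0},
  {"dx": -151,"dy": 211,"dz": 22,"ax": 0,"ay": -0.436,"az": 0},
])

```text
time: 9.6
ee_pos: [574.7, -88.1, 283.3]
tool_rot: [[-0.906, -0.001, 0.424], [-0.0, 1.0, 0.002], [-0.424, 0.001, -0.906]]
ft_force: [0.9, 0.3, -3.0]
grip_width: 26.5
finger_force: 59.7
```

Call:
move_arm([
  {"dx": 0,"dy": 0,"dz": 0,"ax": 0,"ay": 0,"az": 0},
  {"dx": 0,"dy": 0,"dz": 0,"ax": 0,"ay": 0,"az": 0},
  {"dx": 0,"dy": 0,"dz": 0,"ax": 0,"ay": 0,"az": 0},
  {"dx": 0,"dy": 0,"dz": 0,"ax": 0,"ay": 0,"az": 0},
  {"dx": 0,"dy": 0,"dz": 0,"ax": 0,"ay": 0,"az": 0},
  {"dx": 0,"dy": 0,"dz": 0,"ax": 0,"ay": 0,"az": 0},
  {"dx": 0,"dy": 0,"dz": 0,"ax": 0,"ay": 0,"az": 0},
  {"dx": 0,"dy": 0,"dz": 0,"ax": 0,"ay": 0,"az": 0},
])

```text
time: 10.27
ee_pos: [574.8, -90.8, 283.7]
tool_rot: [[-0.906, 0.001, 0.422], [0.0, 1.0, -0.0], [-0.422, 0.0, -0.906]]
ft_force: [-0.4, 0.0, -3.0]
grip_width: 27.0
finger_force: 59.8
```

```bash
python3 - <<'E'
from h import *
st();P={n:ctrl.read_camera(n) for n in("wrist","scene","top")}
for n,p in P.items(): np.savez(f"ph_{n}.npz",**p)
st();a=P["wrist"]["image"]
b=P["scene"]["image"];n=np.array(proj(P["scene"],[620,-90,180])).astype(int);print(n)
cv2.imwrite("pics/h.png",cv2.resize(a,(800,600)))
b=cv2.resize(b[n[1]-50:n[1]+50,n[0]-50:n[0]+50],(600,600),interpolation=cv2.INTER_CUBIC);cv2.imwrite("pics/i.png",b)
E
```

```text
10.27 [574.8 -90.8 283.7] [[-0.906, 0.001, 0.422], [0.0, 1.0, -0.0], [-0.422, 0.0, -0.906]] F [-0.4  0.  -3. ] 26.961483008712783 59.83426630496979
10.42 [574.9 -90.4 283.7] [[-0.906, -0.0, 0.422], [-0.0, 1.0, 0.0], [-0.422, -0.0, -0.906]] F [ 0.3  0.  -2.3] 26.472788466389666 59.8342090845108
[272 215]
```

View pics/h.png

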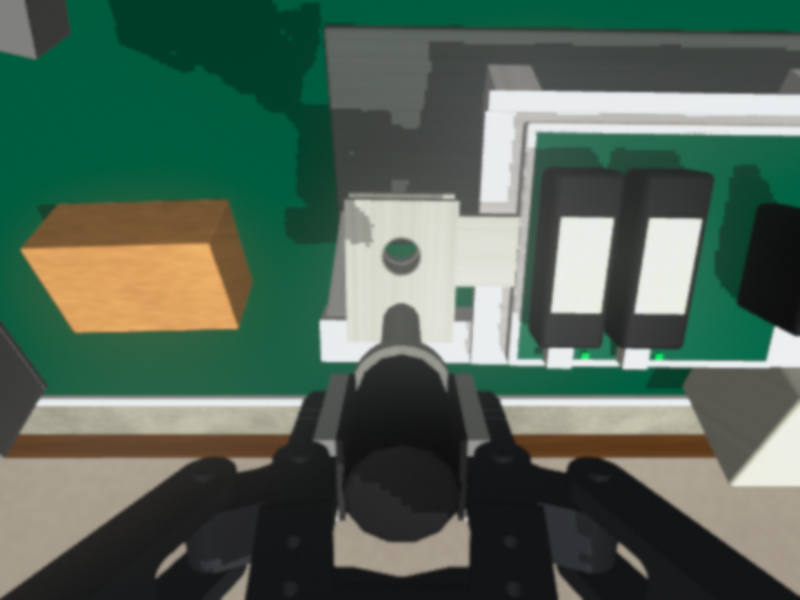

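View pics/i.png

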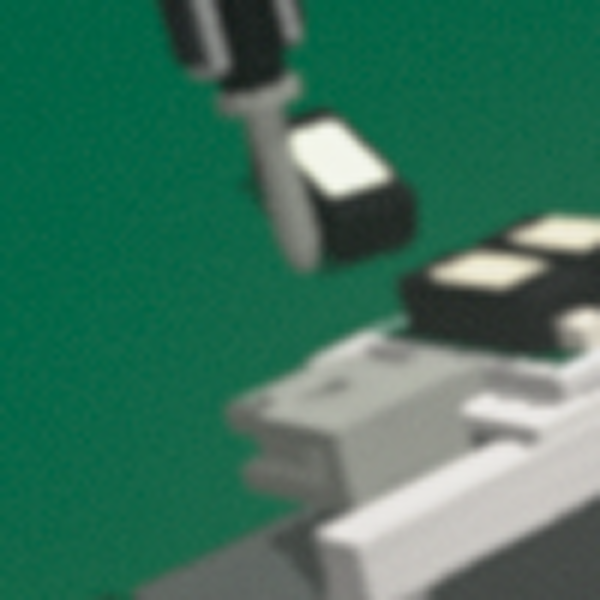

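The pin is held along the hole axis with its tip at about (402,308). The clevis hole is at (402,256), with green visible right through it, so the tray is home.

```bash
cat > m.py <<'E'
from h import *
def m(p,hole,tipuv,s):
    T=np.array(s["tool_rot"]);n=-T[:,2]
    C=atz(p,hole[0]*.7,hole[1]*.7,144)
    print("hole",C,"hole in tool",T.T@(C-s["ee_pos"]))
    print("edges +-10mm y,x:",[np.round(np.array(proj(p,C+v))/.7,1) for v in(10*T[:,1],-10*T[:,1],10*T[:,0],-10*T[:,0])])
    for dx in(-3,-1.5,0,1.5):
        for L in(97,):
            X=np.array(s["ee_pos"])+T@[dx,0,L]; print(dx,"tip",np.round(np.array(proj(p,X))/.7,1),"shaft@85 edge far",np.round(np.array(proj(p,np.array(s["ee_pos"])+T@[dx-8,0,85]))/.7,1))
E
python3 - <<'E'
from m import *
p=dict(np.load("ph_wrist.npz"));s=ctrl.sense()
m(p,(402,256),None,s)
g=cv2.cvtColor(p["image"],cv2.COLOR_BGR2GRAY)
print(g[160:232:3,281].tolist()); print(g[179,262:302].tolist())
cv2.imwrite("pics/j.png",cv2.resize(p["image"][155:255,230:330],(600,600),interpolation=cv2.INTER_CUBIC))
E
```

```text
hole [629.195 -89.169 144.   ] hole in tool [  9.749   1.276 149.551]
edges +-10mm y,x: [array([420.6, 256. ]), array([383.4, 256. ]), array([402. , 237.7]), array([402. , 273.9])]
-3 tip [399.5 311.4] shaft@85 edge far [399.5 338.1]
-1.5 tip [399.5 308.3] shaft@85 edge far [399.5 334.9]
0 tip [399.5 305.2] shaft@85 edge far [399.5 331.7]
1.5 tip [399.5 302. ] shaft@85 edge far [399.5 328.5]
[215, 214, 155, 83, 88, 88, 89, 92, 118, 96, 98, 191, 218, 219, 219, 219, 219, 197, 93, 92, 92, 91, 91, 90]
[214, 215, 216, 210, 192, 162, 128, 112, 109, 105, 98, 92, 91, 89, 89, 89, 89, 90, 89, 90, 90, 90, 91, 91, 92, 93, 98, 106, 114, 114, 110, 125, 163, 201, 217, 219, 219, 220, 222, 223]
```

View pics/j.png

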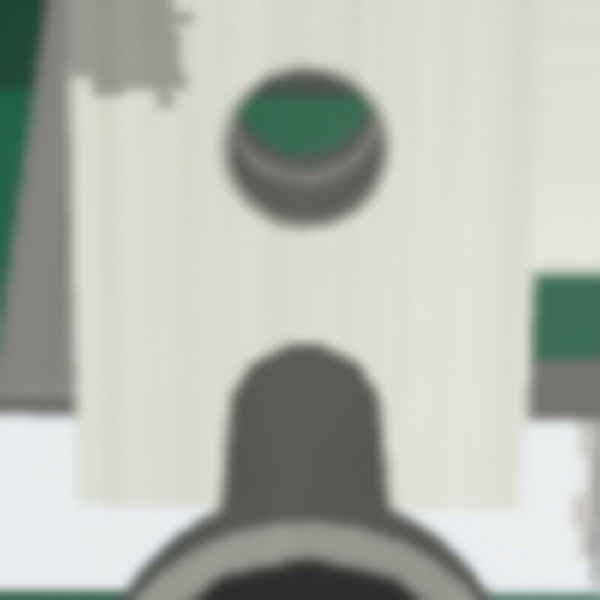

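The crop gives the hole centre at (401.4,256.2) in 800-wide pixels. The shaft's tip outline peaks at (401.3,303). Sideways (y) they are in line, and the pin needs about +12 mm along tool x.

Call:
move_arm([
  {"dx": 3,"dy": 0,"dz": 4,"ax": 0,"ay": 0,"az": 0},
  {"dx": 7,"dy": 0.2,"dz": 10,"ax": 0,"ay": 0,"az": 0},
  {"dx": 11,"dy": 0.2,"dz": 20,"ax": 0,"ay": 0,"az": 0},
  {"dx": 12,"dy": 0.2,"dz": 30,"ax": 0,"ay": 0,"az": 0},
  {"dx": 12,"dy": 0.2,"dz": 38,"ax": 0,"ay": 0,"az": 0},
  {"dx": 12,"dy": 0.2,"dz": 42,"ax": 0,"ay": 0,"az": 0},
  {"dx": 12,"dy": 0.2,"dz": 42,"ax": 0,"ay": 0,"az": 0},
  {"dx": 12,"dy": 0.2,"dz": 42,"ax": 0,"ay": 0,"az": 0},
])

```text
time: 11.08
ee_pos: [581.9, -90.2, 240.2]
tool_rot: [[-0.907, -0.0, 0.422], [-0.0, 1.0, -0.0], [-0.422, -0.0, -0.907]]
ft_force: [-0.7, 0.3, -2.7]
grip_width: 26.7
finger_force: 59.8
```

```bash
python3 - <<'E'
from m import *
st();p=ctrl.read_camera("wrist");np.savez("pk.npz",**p);s=ctrl.sense()
T=np.array(s["tool_rot"]);C=np.array([629.3,-89.4,144])
print("hole pred",np.array(proj(p,C)),"top edge",np.array(proj(p,C+10*T[:,0])))
for dx in(-3,0): print("shoulder far",proj(p,np.array(s["ee_pos"])+T@[dx+8,.8,85]),"tip ctr",proj(p,np.array(s["ee_pos"])+T@[dx,.8,97]))
g=cv2.cvtColor(p["image"],cv2.COLOR_BGR2GRAY)
for r in range(168,262,3): print(r,"".join("#" if v<70 else "+" if v<105 else "-" if v<170 else " " for v in g[r,236:330]))
E
```

```text
11.08 [581.9 -90.2 240.2] [[-0.907, -0.0, 0.422], [-0.0, 1.0, -0.0], [-0.422, -0.0, -0.907]] F [-0.7  0.3 -2.7] 26.67068225712973 59.83352065086365
hole pred [280.392 211.961] top edge [280.388 197.659]
shoulder far (np.float64(280.35161336390075), np.float64(212.96953243216765)) tip ctr (np.float64(280.3443730309008), np.float64(218.66649016910156))
shoulder far (np.float64(280.3501608346212), np.float64(208.2774719655993)) tip ctr (np.float64(280.34297626447176), np.float64(214.26608282721762))
168 -------------------------                       -------------------------------------------+++
171 -------------------------                                                                  -++
174 --------------------------                                                                --++
177 ----------------------------                                                              --++
180 -------------------------------                                                               
183 -----------------------------------                                                           
186 
[... 1861 characters left out ...]
        --+++++
243                         --++++++-------------------------+++++++--                     --+++++
246                     --++++--------------------------------------++++--                 -------
249                  --++-----------------++++######+++++----------------++--              -------
252                --+-----------+##############################+--------------            -------
255              ------------++####################################++-----------           -------
258             ----------+############################################++---------                
261 -------------------+##################################################+---------------
```

```bash
python3 - <<'E'
from m import *
p=dict(np.load("pk.npz"));g=cv2.cvtColor(p["image"],cv2.COLOR_BGR2GRAY).astype(float)
def edge(r):
    row=g[r,255:310];i=np.where(row<150)[0];a,b=i[0],i[-1]
    l=255+a-(150-row[a])/(row[a-1]-row[a]);q=255+b+(150-row[b])/(row[b+1]-row[b]);return round(l,1),round(q,1),round((l+q)/2,2)
for r in (210,211,212,213,214,225,228,231,234,236): print(r,edge(r))
print("col",g[190:240,281].astype(int).tolist())
for r in range(200,226,2): print(r,p["image"][r,264:302:2].tolist() if 0 else g[r,264:302:2].astype(int).tolist(), p["image"][r,275:290:5].tolist())
E
```

```text
210 (np.float64(264.5), np.float64(294.7), np.float64(279.59))
211 (np.float64(264.4), np.float64(294.8), np.float64(279.6))
212 (np.float64(264.4), np.float64(294.8), np.float64(279.62))
213 (np.float64(264.5), np.float64(294.7), np.float64(279.58))
214 (np.float64(264.5), np.float64(294.6), np.float64(279.56))
225 (np.float64(267.6), np.float64(293.1), np.float64(280.35))
228 (np.float64(267.3), np.float64(293.3), np.float64(280.29))
231 (np.float64(267.1), np.float64(293.6), np.float64(280.35))
234 (np.float64(266.9), np.float64(293.8), np.float64(280.36))
236 (np.float64(266.6), np.float64(294.0), np.float64(280.33))
col [218, 217, 217, 217, 213, 201, 179, 146, 109, 89, 85, 86, 85, 85, 86, 85, 85, 85, 86, 88, 89, 89, 89, 89, 90, 89, 89, 90, 89, 89, 89, 89, 89, 89, 89, 89, 89, 89, 89, 89, 88, 88, 88, 87, 88, 88, 88, 87, 87, 87]
200 [151, 151, 143, 116, 95, 86, 85, 84, 85, 86, 88, 96, 129, 182, 215, 218, 220, 221, 219] [[79, 103, 51], [79, 104, 51], [84, 107, 60]]
202 [150, 142, 113, 89, 84, 84, 84, 84, 84, 85, 86, 86, 89, 118, 181, 215, 220, 220, 219] [[78, 103, 50], [78, 103, 50]
[... 779 characters left out ...]
 [[90, 95, 93], [85, 90, 89], [87, 93, 91]]
216 [186, 120, 86, 86, 86, 88, 88, 89, 89, 89, 89, 88, 87, 87, 93, 147, 211, 220, 220] [[83, 89, 87], [84, 90, 89], [84, 89, 88]]
218 [200, 148, 95, 85, 86, 86, 88, 90, 89, 88, 89, 88, 87, 88, 107, 177, 218, 220, 220] [[83, 89, 88], [85, 90, 89], [83, 89, 87]]
220 [211, 185, 118, 85, 85, 87, 88, 89, 89, 88, 89, 88, 87, 87, 119, 199, 220, 220, 220] [[83, 89, 87], [85, 90, 88], [83, 89, 88]]
222 [215, 207, 138, 85, 86, 87, 88, 89, 89, 88, 88, 87, 87, 86, 115, 199, 220, 220, 220] [[83, 89, 87], [85, 90, 88], [83, 88, 87]]
224 [215, 208, 138, 86, 85, 87, 88, 89, 89, 88, 88, 87, 87, 87, 109, 196, 220, 219, 221] [[83, 88, 87], [84, 90, 89], [83, 88, 86]]
```

Call:
move_arm([
  {"dx": -0.7,"dy": -0.5,"dz": 3,"ax": 0,"ay": 0,"az": 0},
  {"dx": -0.7,"dy": -0.5,"dz": 7,"ax": 0,"ay": 0,"az": 0},
  {"dx": -0.7,"dy": -0.5,"dz": 11,"ax": 0,"ay": 0,"az": 0},
  {"dx": -0.7,"dy": -0.5,"dz": 15,"ax": 0,"ay": 0,"az": 0},
  {"dx": -0.7,"dy": -0.5,"dz": 19,"ax": 0,"ay": 0,"az": 0},
  {"dx": -0.7,"dy": -0.5,"dz": 23,"ax": 0,"ay": 0,"az": 0},
  {"dx": -0.7,"dy": -0.5,"dz": 26,"ax": 0,"ay": 0,"az": 0},
  {"dx": -0.7,"dy": -0.5,"dz": 28,"ax": 0,"ay": 0,"az": 0},
])

```text
time: 11.8
ee_pos: [594.3, -90.6, 214.9]
tool_rot: [[-0.907, -0.0, 0.422], [-0.0, 1.0, 0.0], [-0.422, -0.0, -0.907]]
ft_force: [-0.8, -0.3, -2.0]
grip_width: 27.0
finger_force: 59.8
```

Call:
move_arm([
  {"dx": 0,"dy": 0,"dz": 5,"ax": 0,"ay": 0,"az": 0},
  {"dx": 0,"dy": 0,"dz": 10,"ax": 0,"ay": 0,"az": 0},
  {"dx": 0,"dy": 0,"dz": 15,"ax": 0,"ay": 0,"az": 0},
  {"dx": 0,"dy": 0,"dz": 20,"ax": 0,"ay": 0,"az": 0},
  {"dx": 0,"dy": 0,"dz": 25,"ax": 0,"ay": 0,"az": 0},
  {"dx": 0,"dy": 0,"dz": 30,"ax": 0,"ay": 0,"az": 0},
  {"dx": 0,"dy": 0,"dz": 34,"ax": 0,"ay": 0,"az": 0},
  {"dx": 0,"dy": 0,"dz": 36,"ax": 0,"ay": 0,"az": 0},
])

```text
time: 12.47
ee_pos: [609.4, -90.6, 182.0]
tool_rot: [[-0.907, -0.0, 0.422], [-0.0, 1.0, 0.0], [-0.422, 0.0, -0.907]]
ft_force: [0.4, 0.2, -2.2]
grip_width: 26.9
finger_force: 59.8
```

Call:
move_arm([
  {"dx": 0,"dy": 0,"dz": 4,"ax": 0,"ay": 0,"az": 0},
  {"dx": 0,"dy": 0,"dz": 8,"ax": 0,"ay": 0,"az": 0},
  {"dx": 0,"dy": 0,"dz": 11,"ax": 0,"ay": 0,"az": 0},
  {"dx": 0,"dy": 0,"dz": 13,"ax": 0,"ay": 0,"az": 0},
  {"dx": 0,"dy": 0,"dz": 14,"ax": 0,"ay": 0,"az": 0},
  {"dx": 0,"dy": 0,"dz": 15,"ax": 0,"ay": 0,"az": 0},
  {"dx": 0,"dy": 0,"dz": 16,"ax": 0,"ay": 0,"az": 0},
  {"dx": 0,"dy": 0,"dz": 16,"ax": 0,"ay": 0,"az": 0},
])

```text
time: 13.13
ee_pos: [616.2, -90.6, 168.3]
tool_rot: [[-0.906, -0.0, 0.422], [-0.0, 1.0, 0.0], [-0.422, 0.0, -0.906]]
ft_force: [0.3, 0.3, -2.0]
grip_width: 26.8
finger_force: 59.8
```

Call:
move_arm([
  {"dx": 0,"dy": 0,"dz": 0.5,"ax": 0,"ay": 0,"az": 0},
  {"dx": 0,"dy": 0,"dz": 1,"ax": 0,"ay": 0,"az": 0},
  {"dx": 0,"dy": 0,"dz": 1.5,"ax": 0,"ay": 0,"az": 0},
  {"dx": 0,"dy": 0,"dz": 2,"ax": 0,"ay": 0,"az": 0},
  {"dx": 0,"dy": 0,"dz": 2.5,"ax": 0,"ay": 0,"az": 0},
  {"dx": 0,"dy": 0,"dz": 3,"ax": 0,"ay": 0,"az": 0},
  {"dx": 0,"dy": 0,"dz": 3,"ax": 0,"ay": 0,"az": 0},
  {"dx": 0,"dy": 0,"dz": 3,"ax": 0,"ay": 0,"az": 0},
])

```text
time: 13.8
ee_pos: [616.9, -90.6, 167.4]
tool_rot: [[-0.906, -0.0, 0.423], [0.0, 1.0, 0.001], [-0.423, 0.001, -0.906]]
ft_force: [-17.1, 2.5, 19.4]
grip_width: 26.8
finger_force: 63.0
```

The force rose sharply right at the expected depth, so the collar is seated. I ease off, open half and withdraw along the axis.

Call:
move_arm([
  {"dx": 0,"dy": 0,"dz": -2,"ax": 0,"ay": 0,"az": 0},
  {"dx": 0,"dy": 0,"dz": -2,"ax": 0,"ay": 0,"az": 0},
  {"dx": 0,"dy": 0,"dz": -2,"ax": 0,"ay": 0,"az": 0},
  {"dx": 0,"dy": 0,"dz": -2,"ax": 0,"ay": 0,"az": 0},
  {"dx": 0,"dy": 0,"dz": -2,"ax": 0,"ay": 0,"az": 0},
  {"dx": 0,"dy": 0,"dz": -2,"ax": 0,"ay": 0,"az": 0},
  {"dx": 0,"dy": 0,"dz": -2,"ax": 0,"ay": 0,"az": 0},
  {"dx": 0,"dy": 0,"dz": -2,"ax": 0,"ay": 0,"az": 0},
], grip=-0.2)

```text
time: 14.47
ee_pos: [616.6, -90.6, 167.3]
tool_rot: [[-0.907, -0.0, 0.422], [-0.0, 1.0, 0.0], [-0.422, -0.0, -0.907]]
ft_force: [-0.5, -0.7, -0.1]
grip_width: 50.9
finger_force: 0.0
```

Call:
move_arm([
  {"dx": 0,"dy": 0,"dz": -10,"ax": 0,"ay": 0,"az": 0},
  {"dx": 0,"dy": 0,"dz": -25,"ax": 0,"ay": 0,"az": 0},
  {"dx": 0,"dy": 0,"dz": -40,"ax": 0,"ay": 0,"az": 0},
  {"dx": 0,"dy": 0,"dz": -60,"ax": 0,"ay": 0,"az": 0},
  {"dx": 0,"dy": 0,"dz": -85,"ax": 0,"ay": 0,"az": 0},
  {"dx": 0,"dy": 0,"dz": -110,"ax": 0,"ay": 0,"az": 0},
  {"dx": 0,"dy": 0,"dz": -130,"ax": 0,"ay": 0,"az": 0},
  {"dx": 0,"dy": 0,"dz": -140,"ax": 0,"ay": 0,"az": 0},
])

```text
time: 15.13
ee_pos: [557.2, -91.2, 297.5]
tool_rot: [[-0.905, 0.001, 0.426], [0.001, 1.0, 0.0], [-0.426, 0.0, -0.905]]
ft_force: [0.6, -0.7, -0.4]
grip_width: 51.3
finger_force: 0.0
```

```bash
python3 - <<'E'
from m import *
st();p=ctrl.read_camera("wrist");np.savez("pl.npz",**p)
print([(np.array(d["position"]),round(d["confidence"],2)) for d in ctrl.look_for(p,"long_pin")[:3]])
n=np.array([-.4226,0,.9063]);C=np.array([629.3,-89.4,144])
print("exp top",C+56*n,np.array(proj(p,C+56*n)),"top near edge",np.array(proj(p,C+56*n-14*np.array([.906,0,.4226]))),"collar ctr",np.array(proj(p,C+6*n)))
g=cv2.cvtColor(p["image"],cv2.COLOR_BGR2GRAY)
for r in range(150,300,4): print(r,"".join("#" if v<60 else "+" if v<105 else "-" if v<170 else " " for v in g[r,220:340]))
E
```

```text
15.13 [557.2 -91.2 297.5] [[-0.905, 0.001, 0.426], [0.001, 1.0, 0.0], [-0.426, 0.0, -0.905]] F [ 0.6 -0.7 -0.4] 51.29829978472006 0.0
[(array([601.3, -94.3, 189. ]), 0.69)]
exp top [605.634 -89.4   194.753] [281.756 205.767] top near edge [281.758 185.99 ] collar ctr [281.49  186.617]
150 ###################+++++------------------------------                                             -++++++++++++-       
154 ###################++---------------------------------------                                       -+++++++++++--       
158 ###################++------------------------------------------                                    ---------------------
162 ##################++----------------------------------------------                                                      
166 ##################++-----------------------------------------------------                                               
170 #################++-----      -----------------------++++++#####+++++--                                                 
174 +++++++++++++++++++------         ---------------++#########
[... 3235 characters left out ...]
                                                                           
282                                                                                                                         
286 -          ------------------------                       -----      --   -----    -------------------------------      
290 -        ---  -------------------------                  ---    ---   --------------------------------------------------
294 --             ------------------------                                  -----    -----  -------------------------------
298 ------------     ---                                                              ------------------------ -------------
```

```bash
python3 - <<'E'
from m import *
w=dict(np.load("pl.npz"))
n=np.array([-.4226,0,.9063]);C=np.array([629.3,-89.4,144])
s=ctrl.read_camera("scene");o=np.load("ph_scene.npz")["image"]
for h in(0,6,56): print(h,np.array(proj(s,C+h*n)))
g=cv2.cvtColor(s["image"],cv2.COLOR_BGR2GRAY)
c,r0=np.array(proj(s,C+20*n)).astype(int)
for r in range(r0-28,r0+26): print(r,c-25,"".join("#" if v<50 else "+" if v<90 else "-" if v<135 else " " for v in g[r,c-25:c+30]))
k=dict(np.load("ph_scene.npz"))
for nm in("tray_handle","short_pin"): print(nm,[np.array(d["position"]) for d in ctrl.look_for(s,nm)[:2]])
st()
E
```

```text
0 [275.477 229.158]
6 [274.834 226.883]
56 [269.408 207.689]
193 248 ++++++++++++++++######++               -+++++++++++++++
194 248 +++++++++++++++++#######+              -+++++++++++++++
195 248 +++++++++++++++++#######++            -++++++++++++++++
196 248 ++++++++++++++++++#######++        --+++#++++++++++++++
197 248 ++++++++++++++++++########++-   --+++#####+++++++++++++
198 248 +++++++++++++++++++#########++++++########+++++++++++++
199 248 ++++++++++++++++++++#######################++++++++++++
200 248 +++++++++++++++++++++######################++++++++++++
201 248 ++++++++++++++++++++++#####################++++++++++++
202 248 ++++++++++++++++++++++++###################++++++++++++
203 248 +++++++++++++++++++++++++##################++++++++++++
204 248 +++++++++++++++++++++++++#################+++++++++++++
205 248 ++++++++++++++++++++++++++###############++++++++++++++
206 248 ++++++++++++++++++++++++++#############+++++++++++++---
207 248 +++++++++++++++++++++++##+##+#######++++++++++++++--   
208 248 +++++++++++++++++++++############+++++++++++++++--     
209 248 +++++++
[... 1967 characters left out ...]
 
240 248 +++++++++++++++++--------------                        
241 248 +++++++++++++++----------------                        
242 248 ++++++++++++++------------------                       
243 248 +++++++++++++++-----------------                       
244 248 +++++++++++++++-----------------                       
245 248 +++++++++++++++-----------------                       
246 248 +++++++++++++++++----------------                      
tray_handle [array([660. ,  28.8, 157.4]), array([692.7,  -5.2, 121.4])]
short_pin [array([ 524.3, -327.4,   79.5])]
15.38 [557.3 -90.4 293.2] [[-0.907, -0.001, 0.421], [-0.0, 1.0, 0.0], [-0.421, 0.0, -0.907]] F [ 1.1  0.4 -1.2] 51.10012947688902 0.0
```

The knob sits where a seated collar would put it: its top is at about (270,209), expected (269,208). The short pin is unmoved and the gripper is clear.

```bash
python3 -c "
from workcell import ctrl
print(ctrl.job_done())"
```

```text
the job is handed in; nothing more can be done
None
```

I pushed the tray home against its stop, put the long pin through the clevis and the lug's eye until its collar rested on the upper ear, released it, left the short pin in its block, and handed the job in at about 15 s (the verdict was not shown).

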